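Snap a sample tube into the rocking mixer's spring clips

ROBOT

A 6-joint arm with a two-finger parallel gripper is mounted at the origin on a cart in front of the work surface, level with it; the furniture and walls round the work are solid. World frame = base frame: x ahead of the robot, y to its left, z up, the work surface at z = 0. Lengths are in m, angles in rad, forces in N, time in s.
With the tool pointing down it reaches from about 0.35 to 0.975 m from the base axis. Payload 4.9 kg.
Tool frame: the origin (TCP) lies midway between the tips of the shut fingers; the grasp point (between the pads) lies 19 mm behind it; z points along the fingers, y is the line along which they close (so a half turn about z gives the same grasp; the last joint's range is limited). The gripper opens to 85 mm and grips with 20 to 120 N. Pads are 22 mm wide; open, the fingers measure 114 mm over their backs; the gripper's body (76 mm by 85 mm) begins 54 mm behind the grasp point. The pads swing forward as they close: fully open they stand 13 mm farther back than shut.
Start: joints at [-1.318, 0.053, 1.613, -0, 1.476, -0.119], TCP at [0.227, -0.582, 0.231] pointing down, gripper open.
Joint ranges: [-3.01, 3.01], [-1.01, 2.22], [0.06, 2.58], [-1.02, 4.17], [0.09, 2.62], [-3.14, 3.14]. Speed limits (rad/s): [2.57, 2.57, 3.14, 3.14, 3.14, 3.14].

INTERFACE

Orientations are given as a unit quaternion [w, x, y, z].
In Python, from plant import state, grab_frame, job_done, cut_out, place_of gives the robot as it stands.
- The arm moves only by the tool jog_arm, never from a script. Its argument "motion" is text: rows parted by semicolons, each of 7 numbers parted by spaces: the opening in per cent of the stroke, from 0 (shut) to 100 (fully open), then the shift along the tool's x, y, z as a fraction of full scale, then the turn, a rotation vector about the tool's x, y, z as a fraction of full scale. A call has exactly 5 rows; each row is the pose to reach, as a shift and turn from the pose commanded when the call began, along the tool's axes at that moment; what a row does not reach only later rows make up. Full scale, the value 1, is 50 cm for a shift and 1.5 rad for a turn. A row lasts 1/8 s, in which the tool goes at most 62.5 mm and 10.7 degrees, less where a joint would pass 70% of its speed; a pose out of reach is approached as far as the arm can. A call with a number of a shift or a turn outside -1 to 1 is refused whole. A call with a gripper value outside its range is refused whole. The fingers move at their own pace and stop on an object; the grip force is fixed at half the most. Time passes only in rows, so rows that repeat a pose let the fingers close, or fill a call up. It gives the time, the measured TCP pose, the force, the opening and the grip force at its end, in the units of the state.
- state(): the state, without advancing time (a new reading comes with each control period).
- grab_frame(name): name is "side" or "top"; returns a dict with "color" (480x640x3 uint8, red, green, blue), "range_z" (480x640 float32, m along the optical axis (not along the pixel's ray), 0 where there is no reading), "intrinsics" (3x3 intrinsics, pixels), "world_from_camera" (4x4, takes a point from camera to world coordinates). Camera axes: x right, y up, looking along -z (the intrinsics and any distortion apply to the point x, -y, -z); pixel columns grow to the right and rows downward; lengths in m; the calibration is good to about 2 mm. A picture is of the moment at which its call begins.
- job_done(): hands the job in; it is judged then, once.
Trained networks look in the newest picture that a camera, given by its name, has taken for a name from the list of things; names that differ only in an ending like _2 or _b are one class to them, and where a whole thing is asked for, a point or a joint stands for the part that bears it (a point fixed in the world has none). Each returns a list of dicts, best first, with "p" (0 to 1); they miss things now and then, are a little off and sometimes report something else, mostly with a low value. They report only what shows in the picture. A call takes as long as a camera call. They do not tell look-alikes from the thing itself.
- cut_out(camera, thing): "pixels" (480x640 bool, what is visible of it).
- place_of(camera, thing): "at" ([x, y, z] in m, in world coordinates, good to about 4 mm: a listed point, or the origin of a listed thing).
The state is a dict: "time": time; "joint_pos": joint angles; "joint_vel": joint speeds; "joint_efforts": joint torques, N m; "tool_pos": TCP position; "tool_rot": TCP orientation; "contact_force": force on the tool from outside, world axes, zero at the start; "ft_torque": the same for the moment, N m; "gripper_width": opening from 0.0 (shut) to 1.0 (fully open); "grasp_force": force on a finger pad.
Only numpy, scipy, OpenCV 4.12 (cv2) and the standard library are available. Lean on these libraries where they do the work, as an engineer would, in place of code of your own. Each camera call takes 0.05 s, during which the arm holds its last target. There are 200 camera calls.

TASK

Load the loose capped sample tube from the bench into the empty pair of spring clips on the rocking mixer, about midway along them and either way round. Lay it across the two clip mouths and press it home over one clip and then over the other, until each has snapped over it and the tube sits on its rubber pad. The platform tips away under your push, so go by the force and not by the height, and never press the tube onto a pad with more than 25 N; leave the other things on the bench where they stand.

Things in the scene. Friction and masses are not known exactly. Their poses are not given: they have to be found in the camera images.
- tube: the loose sample tube lying on the bench: amber plastic cylinder, 29 mm in diameter, 130 mm long over all, about 60 g. A black knurled cap, flush with the body, makes the last 18 mm of one end; the other end tapers over its last 12 mm. Origin on its axis at mid length, 14.5 mm above the bench; its y axis runs along the tube towards the cap.
- tube_cap_half (a point): point on the tube's axis, 40 mm from mid length towards the cap
- tube_tip_half (a point): point on the tube's axis, 40 mm from mid length towards the tapered end
- mixer: white rocking mixer, fixed to the bench: housing 243 x 200 mm, 60 mm high, origin under its middle; knob and display face its own -x (front). On top an aluminium platform (202 along x, 180 along y) with two tube places along y, 70 mm apart: the front one is empty, the rear one holds a tube like the loose one, fixed in its clips, which stays.
- platform (a joint): tilt of the platform in rad about its axle, which runs along the mixer's x, 104 mm above the bench over the mixer's middle, between posts 117 mm high, the front one 63 mm before the empty place's line; 0 = level, positive lifts the left (+y) end. The drive is off: it stays as left, but a push of 1 to 3 N over a clip tips it, up to stops at more than 0.15 rad either way.
- seat (a point): middle of the empty tube place, where the tube's mid length lies when home: level with the axle, 104 mm above the bench at any tilt, 19 mm above the platform sheet. y runs along the place, x across it, z square to the platform; it tilts with the platform. A tube laid across the two clip mouths rests with its axis about 14.5 mm above the seats.
- seat_left (a point): seat centre of the empty place's left clip, 40 mm from seat along +y; the held tube's axis passes through it. A clip is 12 mm wide along the tube: a firm rubber saddle pad under the tube and two sprung steel arms with rounded lips 26 mm apart, 7 mm above this point, and flares reaching 11 mm above it.
- seat_right (a point): seat centre of the right clip, 40 mm from seat along -y; made like the left. Pressing one end in takes a force that climbs to a peak with the tube's axis 8 to 12 mm above the seat (5 to 12 N in small slow steps, up to 18 N in one steady push), then falls to next to nothing by 4 mm, where the arms draw the tube down. On the pad it climbs again, some 4 N a mm, past the peak.
- pad_left: rubber saddle pad of the left clip, 12 x 13 mm, 2 mm thick; origin on its top, 14.5 mm below seat_left. It is firm: it gives under 2 mm in all.
- pad_right: rubber saddle pad of the right clip, the same, 14.5 mm below seat_right
- film: roll of white sealing film, 61 mm across, 26 mm high, lying flat; origin under its middle. A bystander: leave it.
- spare_cap: black bottle closure, 59 mm across, 28 mm high, lying on the bench; origin under its middle. A bystander: leave it.
- dish: lidded flat round dish, 90 mm across, 15 mm high; origin under its middle. A bystander: leave it.
- culture: round glass culture bottle with a black cap, 104 mm across, 150 mm high, standing; origin under its middle. A bystander: leave it.
- vial: small amber reagent bottle, 34 mm across, 75 mm high, standing; origin under its middle. A bystander: leave it.
Things that resemble listed ones, but are neither listed nor needed, are in the scene too. Of the things like the tube, leave any that is pink; of the rest the smaller one is meant.

How it is judged:
By the outcome, as a careful person would: the job done as asked, in the order asked, and still so for the second after the job is handed in, with the robot touching nothing.
It also fails if it takes over 64 s, if anything falls off the work surface, if the arm or the gripper's body presses on something with over 40 N, if the wrist force passes 120 N, or if a joint passes its speed limit or range.

## Working session

There is one attempt and no reset: what is moved stays moved. The work goes in short steps, Python scripts to look and compute and a tool call to move; the robot and the scene stay as the last step left them, time stands still between calls to the robot, and variables do not carry over. Pictures are saved under pics/ and viewed, at most 10 in all, crops included, and the job is handed in when it is done.

Besides the shell and the picture viewer there is one more tool, called after "Request:" as name(argument=value, ...) on one line, values as JSON. jog_arm: Moves the arm, as the interface text tells. Shift numbers are shares of 50 cm and turn numbers shares of 1.5 rad, none past 1 either way. Its arguments: {"type":"object","properties":{"motion":{"type":"string"}},"required":["motion"]}

```bash
mkdir -p pics; cat > h.py <<'E'
import numpy as np, cv2
from plant import *
def cloud(f):
    d=f["range_z"];K=f["intrinsics"];T=f["world_from_camera"]
    v,u=np.mgrid[0:480,0:640]
    P=np.stack([(u-K[0,2])/K[0,0]*d,-(v-K[1,2])/K[1,1]*d,-d],-1)
    W=P@T[:3,:3].T+T[:3,3]; W[d==0]=np.nan
    return W
E
python3 - <<'E'
from h import *
ims=[]
for c in("top","side"):
    f=grab_frame(c); cv2.imwrite(f"pics/{c}0.png",f["color"][...,::-1]); np.savez(f"/tmp/{c}.npz",**f)
    print(c,f["world_from_camera"].round(3).tolist())
    for n in("tube","seat_left","seat_right","mixer","tube_cap_half","tube_tip_half","film","spare_cap","dish","culture","vial"):
        print(n,[(np.round(o["at"],3).tolist(),round(o["p"],2)) for o in place_of(c,n)])
s=state();print(s)
E
```

```text
top [[0.018, 0.987, -0.161, 0.317], [-1.0, 0.021, 0.016, 0.085], [0.019, 0.161, 0.987, 1.452], [0.0, 0.0, 0.0, 1.0]]
tube [([0.318, 0.591, 0.014], 0.89), ([0.461, 0.227, 0.017], 0.62), ([0.341, 0.354, 0.019], 0.61)]
seat_left [([0.526, -0.055, 0.1], 0.7), ([0.748, 0.167, 0.001], 0.7), ([0.552, -0.137, 0.11], 0.66)]
seat_right []
mixer [([0.567, -0.091, 0.001], 0.68)]
tube_cap_half [([0.496, 0.224, 0.016], 0.75), ([0.349, 0.565, 0.016], 0.58), ([0.303, 0.32, 0.015], 0.56), ([0.454, 0.434, -0.002], 0.51)]
tube_tip_half [([0.415, 0.224, 0.015], 0.9), ([0.378, 0.388, 0.017], 0.84), ([0.287, 0.619, 0.016], 0.74)]
film [([0.422, 0.087, -0.003], 0.5), ([0.456, 0.434, -0.002], 0.39)]
spare_cap [([0.614, 0.215, 0.0], 0.69)]
dish [([0.751, 0.164, -0.001], 0.68)]
culture [([0.524, -0.057, 0.102], 0.68), ([0.415, 0.224, 0.016], 0.17)]
vial [([0.453, 0.436, 0.001], 0.55)]
side [[0.999, 0.035, -0.016, 0.51], [-0.028, 0.38, -0.925, -1.277], [-0.027, 0.924, 0.381, 0.631], [0.0, 0.0, 0.0, 1.0]]
tube [([0.457, 0.226, 0.015], 0.92), ([0.34, 0.352, 0.024], 0.79), ([0.316, 0.588, 0.015], 0.64)]
seat_left
[... 598 characters left out ...]
.2, 'joint_pos': array([-1.31802860e+00,  5.26505395e-02,  1.61295065e+00,  7.67790167e-06,
        1.47597659e+00, -1.19006814e-01]), 'joint_vel': array([ 0.000935  , -0.00064936, -0.0008897 , -0.00069827,  0.00032464,
       -0.00057189]), 'joint_efforts': array([ 1.70756754e-03, -3.93691421e+01, -3.70457447e+01, -1.85868805e-05,
        7.19986383e-04,  5.09682110e-06]), 'tool_pos': array([ 0.22703332, -0.5822706 ,  0.23130397]), 'tool_rot': array([7.16455836e-06, 9.82772720e-01, 1.84818235e-01, 4.31015675e-06]), 'contact_force': array([-0.11352805, -0.80582212, -0.98434504]), 'ft_torque': array([0.02412461, 0.00925918, 0.01740394]), 'grasp_force': 0.0, 'gripper_width': 1.001936107483042}
```

View pics/top0.png

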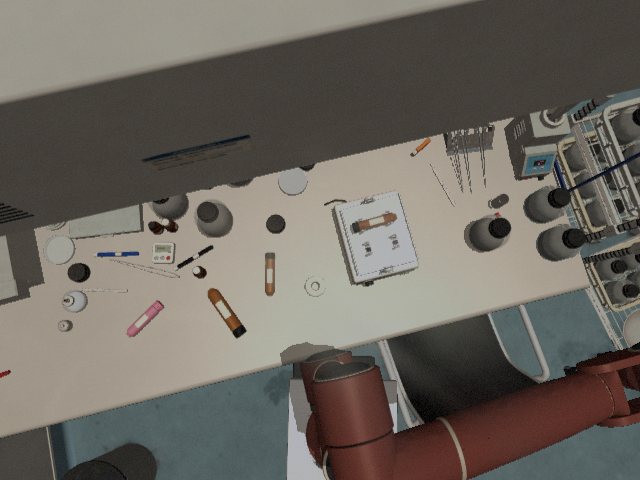

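View pics/side0.png

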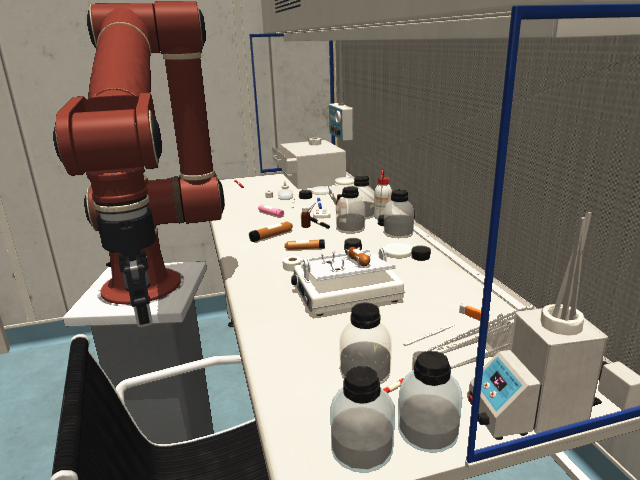

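The top view shows the small amber tube at about (270,273), the larger look-alike at (226,312), the pink one at (145,318), and the mixer at (378,238) with its empty front clips at (367,248) and (394,241). The side view shows a hood overhead behind the mixer. Next I'll measure the tube and the platform.

```bash
python3 - <<'E'
from h import *
F={c:dict(np.load(f"/tmp/{c}.npz")) for c in("top","side")}
a=F["top"]["color"][185:290,325:425,::-1]; b=F["side"]["color"][235:315,285:410,::-1]
A=cv2.resize(a,(500,525),interpolation=cv2.INTER_CUBIC)
cv2.imwrite("pics/mixtop.png",A)
cv2.imwrite("pics/mixside.png",cv2.resize(b,(750,480),interpolation=cv2.INTER_CUBIC))
print(F["top"]["intrinsics"][0,0],F["side"]["intrinsics"][0,0])
for c in F:
    W=cloud(F[c]); hsv=cv2.cvtColor(F[c]["color"],cv2.COLOR_RGB2HSV)
    # loose tube
    def fit(m,n):
        P=W[m]; 
        mu=P.mean(0); U,S,V=np.linalg.svd(P-mu); ax=V[0]*np.sign(V[0][np.argmax(abs(V[0]))]); t=(P-mu)@ax
        lo,hi=np.percentile(t,[0.5,99.5]); print(c,n,len(P),"mid",(mu+ax*(lo+hi)/2).round(4),"ax",ax.round(3),"len",(hi-lo).round(4),"zmax",np.percentile(P[:,2],97).round(4),"wid",np.ptp((P-mu)@np.cross(ax,[0,0,1])).round(3))
    x,y,z=W[...,0],W[...,1],W[...,2]
    fit((abs(x-.46)<.09)&(abs(y-.226)<.035)&(z>.006)&(z<.05),"tube")
    # sheet plane
    m=(abs(x-.567)<.13)&(abs(y+.091)<.12)&(z>.06)&(z<.2)
    h,e=np.histogram(z[m],40); print([(round(float(q),3),int(k)) for q,k in zip(e,h)])
    am=m&(hsv[...,0]<22)&(hsv[...,1]>110)&(z>.09)
    fit(am,"held")
    ms=m&(z>.074)&(z<.10); P=W[ms]
    for _ in range(6):
        A_=np.c_[P[:,:2]-[.567,-.091],np.ones(len(P))]; k=np.linalg.lstsq(A_,P[:,2],rcond=None)[0]; r=P[:,2]-A_@k; P=P[abs(r)<max(.003,1.5*r.std())]
    print(c,"sheet",k.round(4),len(P))
    rect=cv2.minAreaRect((W[m&(z>.045)][:,:2]*1000).astype(np.float32)); print("rect",rect)
    rect=cv2.minAreaRect((P[:,:2]*1000).astype(np.float32)); print("rect sheet",rect)
    hh=(z>.25)&(x>.3)&(abs(y)<.5); print("hood z",np.nanmin(z[hh]) if hh.any() else None, np.nanpercentile(x[hh],[0,1,50]) if hh.any() else None)
E
```

```text
476.89297004926084 500.7529436835473
top tube 436 mid [0.4657 0.2253 0.0241] ax [ 1.     0.021 -0.01 ] len 0.1569 zmax 0.0324 wid 0.062
[(0.06, 161), (0.062, 100), (0.064, 54), (0.065, 44), (0.067, 47), (0.069, 75), (0.071, 160), (0.072, 191), (0.074, 194), (0.076, 235), (0.078, 230), (0.08, 240), (0.081, 235), (0.083, 196), (0.085, 185), (0.087, 223), (0.088, 214), (0.09, 208), (0.092, 216), (0.094, 247), (0.095, 225), (0.097, 158), (0.099, 109), (0.101, 62), (0.103, 53), (0.104, 71), (0.106, 72), (0.108, 59), (0.11, 53), (0.111, 54), (0.113, 47), (0.115, 59), (0.117, 56), (0.119, 43), (0.12, 44), (0.122, 35), (0.124, 20), (0.126, 12), (0.127, 4), (0.129, 2)]
top held 91 mid [ 0.6052 -0.085   0.118 ] ax [-0.271  0.952 -0.144] len 0.1066 zmax 0.1278 wid 0.021
top sheet [ 0.0401 -0.1419  0.085 ] 2127
rect ((570.1704711914062, -86.87094116210938), (242.24588012695312, 191.5128631591797), 16.2779598236084)
rect sheet ((567.4786987304688, -94.08113098144531), (214.709716796875, 177.26248168945312), 15.680194854736328)
hood z 0.6630936440496468 [0.47442928 0.4827743  0.5834673 ]
side tube
[... 331 characters left out ...]
 (0.091, 110), (0.092, 102), (0.094, 85), (0.096, 59), (0.097, 69), (0.099, 79), (0.1, 66), (0.102, 91), (0.104, 71), (0.105, 67), (0.107, 32), (0.109, 31), (0.11, 30), (0.112, 34), (0.113, 33), (0.115, 23), (0.117, 21), (0.118, 33), (0.12, 26), (0.122, 17), (0.123, 4)]
side held 202 mid [ 0.599  -0.0878  0.1093] ax [-0.331  0.939 -0.098] len 0.1212 zmax 0.1228 wid 0.033
side sheet [ 0.0438 -0.1545  0.0831] 930
rect ((571.2478637695312, -94.34275817871094), (225.75291442871094, 185.98056030273438), 15.333699226379395)
rect sheet ((574.4153442382812, -109.81085205078125), (217.81544494628906, 153.34449768066406), 14.858550071716309)
hood z 0.2500101665554396 [0.4759646  0.52465682 0.99056204]
```

View pics/mixtop.png

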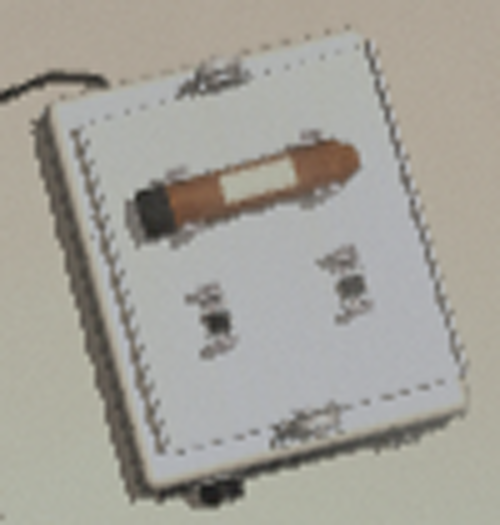

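View pics/mixside.png

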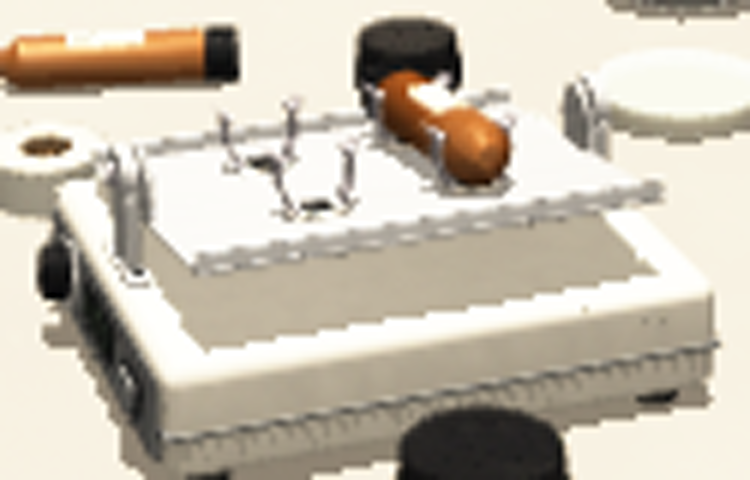

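The crops show the platform tipped with its left end low (tilt about -0.15) and yawed about 16°. The empty pads are at top pixels (368,249) and (395,242), and the loose tube's cap is on its +x side. I'll refine the seat position and work out the approach.

```bash
cat >> h.py <<'E'
from scipy.spatial.transform import Rotation as R
def rot(yaw,tilt=0,axis=(1,0,0)):  # tool down, tool x at yaw; then tilt about world axis
    c,s=np.cos(yaw),np.sin(yaw)
    return R.from_rotvec(np.array(axis)*tilt)*R.from_matrix(np.array([[c,s,0],[s,-c,0],[0,0,-1.]]))
def cur():
    s=state(); q=s["tool_rot"]; return s["tool_pos"],R.from_quat([q[1],q[2],q[3],q[0]])
def go(p,r,p0=None,r0=None):
    if p0 is None:p0,r0=cur()
    print("shift",(r0.inv().apply(np.array(p)-p0)/.5).round(4),"turn",((r0.inv()*r).as_rotvec()/1.5).round(4))
E
python3 - <<'E'
from h import *
F={c:dict(np.load(f"/tmp/{c}.npz")) for c in("top","side")}
def ray(c,u,v,z):
    f=F[c];K=f["intrinsics"];T=f["world_from_camera"]
    d=T[:3,:3]@[(u-K[0,2])/K[0,0],-(v-K[1,2])/K[1,1],-1]; o=T[:3,3]; return o+d*(z-o[2])/d[2]
zl,zr=.104-.0062-.0143,.104+.0062-.0143
for n,a in (("top",(368.2,249.,395.2,242.4)),("side",(285+264/6,235+162/6,285+316/6,235+205/6))):
    l=ray(n,a[0],a[1],zl); r=ray(n,a[2],a[3],zr); d=l-r; m=(l+r)/2; y=d[:2]/np.linalg.norm(d[:2])
    print(n,l.round(4),r.round(4),"dist",np.linalg.norm(d).round(4),"yaw",np.degrees(np.arctan2(-d[0],d[1])).round(2),"seat xy",(m[:2]-(.0022)*-y*1).round(4))
# tube mid: caps ends from pixel silhouettes on z=.0145
for c in F:
    hsv=cv2.cvtColor(F[c]["color"],cv2.COLOR_RGB2HSV)
    W=cloud(F[c]);x,y,z=W[...,0],W[...,1],W[...,2]
    roi=(abs(x-.46)<.09)&(abs(y-.226)<.03)&(hsv[...,2]>0)
    m=roi&((hsv[...,1]>110)|(hsv[...,2]<70)) 
    v,u=np.nonzero(m); Q=np.array([ray(c,a,b,.0145) for a,b in zip(u,v)])
    rc=cv2.minAreaRect((Q[:,:2]*1000).astype(np.float32)); print(c,"tube rect",np.round(rc[0],1),np.round(rc[1],1),round(rc[2],1))
go([.459,.226,.2],rot(.024))
go([.36,-.1,.2],rot(.024))
go([.459,.226,.2],rot(.024),np.array([.36,-.1,.2]),rot(.024))
E
```

```text
top [ 0.5267 -0.0642  0.0835] [ 0.5457 -0.1409  0.0959] dist 0.08 yaw 13.91 seat xy [ 0.5357 -0.1004]
side [ 0.5301 -0.0755  0.0835] [ 0.5499 -0.1476  0.0959] dist 0.0758 yaw 15.39 seat xy [ 0.5394 -0.1094]
top tube rect [771.1 397.3] [825.5 125. ] 32.5
side tube rect [457.  220.8] [ 71.8 126.7] 89.7
shift [ 1.0195 -1.3376  0.0626] turn [ 0.     -0.      0.2318]
shift [ 0.5982 -0.802   0.0626] turn [ 0.     -0.      0.2318]
shift [ 0.2136 -0.6471  0.    ] turn [0. 0. 0.]
```

Request:
jog_arm(motion="100 0.6 -0.8 0.06 0 0 0.232; 100 0.6 -0.8 0.06 0 0 0.232; 100 0.6 -0.8 0.06 0 0 0.232; 100 0.6 -0.8 0.06 0 0 0.232; 100 0.6 -0.8 0.06 0 0 0.232")

```text
time: 1.82
tool_pos: [0.311, -0.28, 0.2126]
tool_rot: [0.0, 1.0, 0.012, 0.0]
contact_force: [0.4, -0.3, 0.2]
gripper_width: 0.999
grasp_force: 0.0
```

```bash
python3 -c "
from h import *
go([.458,.225,.2],rot(.024))"
```

```text
shift [ 0.3172 -1.003   0.0251] turn [ 0.0003 -0.0006 -0.0006]
```

Request:
jog_arm(motion="100 0.317 -1 0.025 0 0 0; 100 0.317 -1 0.025 0 0 0; 100 0.317 -1 0.025 0 0 0; 100 0.317 -1 0.025 0 0 0; 100 0.317 -1 0.025 0 0 0")

```text
time: 2.45
tool_pos: [0.3984, 0.0202, 0.2057]
tool_rot: [0.0, 1.0, 0.012, 0.001]
contact_force: [1.3, -0.3, 0.2]
gripper_width: 1.001
grasp_force: 0.0
```

```bash
python3 -c "
from h import *
go([.458,.225,.06],rot(.024))"
```

```text
shift [ 0.1282 -0.4068  0.2915] turn [ 0.0003 -0.0015 -0.0002]
```

Stay high until over the tube, then descend.

Request:
jog_arm(motion="100 0.128 -0.407 0.05 0 -0.001 0; 100 0.128 -0.407 0.05 0 -0.001 0; 100 0.128 -0.407 0.1 0 -0.001 0; 100 0.128 -0.407 0.2 0 -0.001 0; 100 0.128 -0.407 0.29 0 -0.001 0")

```text
time: 3.08
tool_pos: [0.4577, 0.2252, 0.0592]
tool_rot: [-0.0, 1.0, 0.013, -0.0]
contact_force: [-0.2, -0.6, -0.6]
gripper_width: 1.005
grasp_force: 0.0
```

```bash
python3 -c "
from h import *
f=grab_frame('top');g=grab_frame('side')
a=cv2.resize(f['color'][220:310,220:320],(400,360));b=cv2.resize(g['color'][200:270,260:350],(400,311))
b=cv2.copyMakeBorder(b,0,49,0,0,cv2.BORDER_CONSTANT)
cv2.imwrite('pics/pre.png',np.hstack([a,b])[...,::-1])
go([.458,.225,.000],rot(.024))"
```

```text
shift [ 0.0138 -0.0058  0.1071] turn [0.0025 0.0096 0.0007]
```

View pics/pre.png

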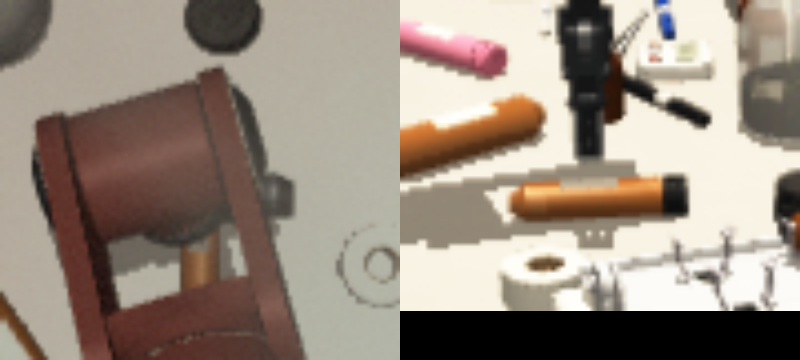

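The side crop shows the finger just above the tube's mid length, near (589,150) with the tube's ends at 510 and 687. I'll go down and let it settle.

Request:
jog_arm(motion="100 0 0 0.03 0 0 0; 100 0 0 0.07 0 0 0; 100 0 0 0.1 0 0 0; 100 0 0 0.1 0 0 0; 100 0 0 0.1 0 0 0")

```text
time: 3.8
tool_pos: [0.4581, 0.2233, 0.0113]
tool_rot: [-0.0, 1.0, 0.012, 0.0]
contact_force: [0.3, -0.2, 0.8]
gripper_width: 0.999
grasp_force: 0.0
```

```bash
python3 -c "
from h import *
print(state()['tool_pos'])
go([.458,.225,.000],rot(.024))"
```

```text
[0.4581047  0.2232942  0.01134056]
shift [-0.0001 -0.0034  0.0227] turn [-0.0004 -0.0003 -0.0004]
```

Request:
jog_arm(motion="100 0 -0.003 0.022 0 0 0; 60 0 -0.003 0.022 0 0 0; 10 0 -0.003 0.022 0 0 0; 10 0 -0.003 0.022 0 0 0; 10 0 -0.003 0.022 0 0 0")

```text
time: 4.42
tool_pos: [0.4579, 0.2249, -0.0001]
tool_rot: [-0.0, 1.0, 0.012, 0.0]
contact_force: [-0.4, 0.1, 3.6]
gripper_width: 0.317
grasp_force: 60.6
```

Request:
jog_arm(motion="10 0 0 0 0 0 0; 10 0 0 0 0 0 0; 10 0 0 0 0 0 0; 10 0 0 -0.02 0 0 0; 10 0 0 -0.05 0 0 0")

```text
time: 5.05
tool_pos: [0.456, 0.2242, 0.0238]
tool_rot: [0.0, 1.0, 0.012, -0.002]
contact_force: [-0.4, -0.5, -0.7]
gripper_width: 0.322
grasp_force: 59.1
```

Gripped. Now I'll lift and carry it over the mixer.

Request:
jog_arm(motion="10 0 0 -0.1 0 0 0; 10 0 0 -0.2 0 0 0; 10 0 0 -0.3 0 0 -0.1; 10 0 0 -0.36 0 0 -0.2; 10 0 0.05 -0.36 0 0 -0.3")

```text
time: 5.68
tool_pos: [0.4596, 0.2007, 0.209]
tool_rot: [-0.0, 0.971, 0.238, 0.003]
contact_force: [-0.0, -0.2, -1.4]
gripper_width: 0.316
grasp_force: 59.2
```

```bash
python3 -c "
from h import *
print(state()['tool_pos'])
go([.5365,-.101,.18],rot(1.838))"
```

```text
[0.45955664 0.2006599  0.20897683]
shift [-0.1431  0.606   0.0575] turn [ 0.0032 -0.0031 -0.9047]
```

Request:
jog_arm(motion="10 -0.143 0.606 0 0 0 -0.9; 10 -0.143 0.606 0 0 0 -0.9; 10 -0.143 0.606 0 0 0 -0.9; 10 -0.143 0.606 0 0 0 -0.9; 10 -0.143 0.606 0 0 0 -0.9")

```text
time: 6.3
tool_pos: [0.5254, -0.0729, 0.2049]
tool_rot: [-0.0, 0.791, 0.612, -0.0]
contact_force: [0.5, 0.2, -0.8]
gripper_width: 0.318
grasp_force: 59.2
```

```bash
python3 -c "
from h import *
print(state()['tool_pos'])
go([.5365,-.101,.18],rot(1.838))"
```

```text
[ 0.52537131 -0.07293763  0.20487916]
shift [-0.0487  0.0357  0.0497] turn [-0.0005  0.     -0.3471]
```

Request:
jog_arm(motion="10 -0.049 0.036 0 0 0 -0.347; 10 -0.049 0.036 0.04 0 0 -0.347; 10 -0.049 0.036 0.08 0 0 -0.347; 10 -0.049 0.036 0.1 0 0 -0.347; 10 -0.049 0.036 0.1 0 0 -0.347")

```text
time: 6.92
tool_pos: [0.5359, -0.0992, 0.1536]
tool_rot: [-0.001, 0.61, 0.793, -0.001]
contact_force: [0.5, -0.2, -0.3]
gripper_width: 0.322
grasp_force: 59.2
```

Request:
jog_arm(motion="10 0 0 0 0 0 0; 10 0 0 0 0 0 0; 10 0 0 0 0 0 0; 10 0 0 0 0 0 0; 10 0 0 0 0 0 0")

```text
time: 7.55
tool_pos: [0.5365, -0.0995, 0.1541]
tool_rot: [-0.001, 0.609, 0.793, -0.0]
contact_force: [0.8, 0.7, -0.7]
gripper_width: 0.32
grasp_force: 59.2
```

```bash
python3 - <<'E'
from h import *
s=state();print(s['tool_pos'],s['contact_force'],s['ft_torque'])
f=grab_frame('side');np.savez('/tmp/s2.npz',**f)
cv2.imwrite('pics/hover.png',cv2.resize(f['color'][215:315,285:410,::-1],(750,600),interpolation=cv2.INTER_CUBIC))
for n in("tube","seat_left","seat_right","tube_cap_half","tube_tip_half"):
    print(n,[(np.round(o["at"],4).tolist(),round(o["p"],2)) for o in place_of('side',n)])
go([.5365,-.101,.15],rot(1.838))
E
```

```text
[ 0.53651334 -0.09952894  0.15412543] [ 0.80521798  0.67575889 -0.71159093] [-0.01334653 -0.00771035  0.05908519]
tube [([0.5394, -0.0948, 0.1717], 0.8), ([0.3172, 0.591, 0.0148], 0.76), ([0.3426, 0.3537, 0.0205], 0.73)]
seat_left [([0.5286, -0.0602, 0.0994], 0.92)]
seat_right [([0.5467, -0.1398, 0.1075], 0.8), ([0.5367, -0.0951, 0.1702], 0.55)]
tube_cap_half [([0.2998, 0.3182, 0.0187], 0.61), ([0.3443, 0.5684, 0.0181], 0.59), ([0.5253, -0.0597, 0.1699], 0.57)]
tube_tip_half [([0.3828, 0.3832, 0.017], 0.75), ([0.2881, 0.6182, 0.012], 0.63), ([0.5475, -0.1377, 0.1691], 0.53)]
shift [-0.0029 -0.0008  0.0081] turn [-0.001  -0.0003 -0.0039]
```

View pics/hover.png

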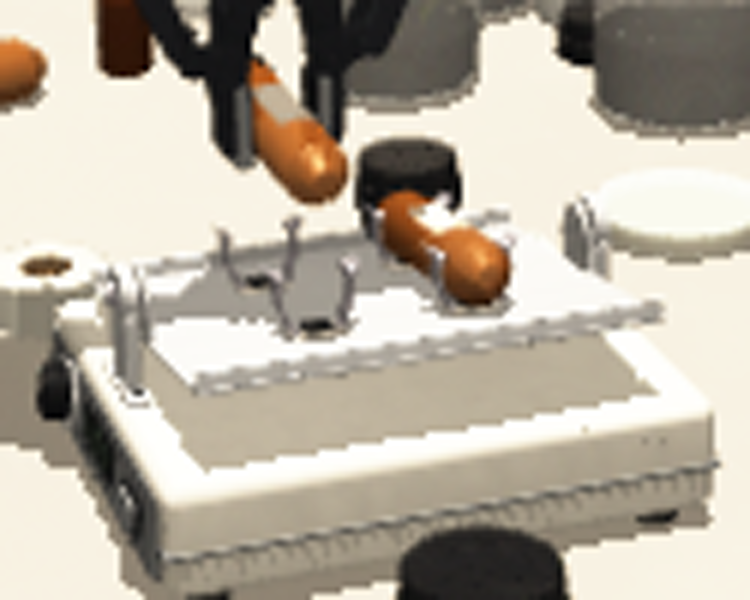

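The tube hangs over the front clips, its tip near (325,185) above the right clip at (318,270), and it is aligned within about 2 mm. I'll lower it gently and let it level the platform.

Request:
jog_arm(motion="10 -0.003 0.001 0.03 0 0 -0.003; 10 -0.003 0.001 0.06 0 0 -0.003; 10 -0.003 0.001 0.075 0 0 -0.003; 10 -0.003 0.001 0.075 0 0 -0.003; 10 -0.003 0.001 0.075 0 0 -0.003")

```text
time: 8.48
tool_pos: [0.5375, -0.1009, 0.1168]
tool_rot: [-0.0, 0.607, 0.795, -0.0]
contact_force: [-0.2, 1.1, -0.8]
gripper_width: 0.317
grasp_force: 59.2
```

Request:
jog_arm(motion="10 0 0 0.003 0 0 0; 10 0 0 0.006 0 0 0; 10 0 0 0.009 0 0 0; 10 0 0 0.012 0 0 0; 10 0 0 0.012 0 0 0")

```text
time: 9.1
tool_pos: [0.5377, -0.1009, 0.1108]
tool_rot: [-0.0, 0.607, 0.795, -0.0]
contact_force: [1.4, -0.1, -0.9]
gripper_width: 0.318
grasp_force: 59.2
```

Request:
jog_arm(motion="10 0 0 0.002 0 0 0; 10 0 0 0.004 0 0 0; 10 0 0 0.006 0 0 0; 10 0 0 0.006 0 0 0; 10 0 0 0.006 0 0 0")

```text
time: 9.72
tool_pos: [0.5375, -0.1009, 0.1077]
tool_rot: [-0.0, 0.607, 0.795, -0.0]
contact_force: [2.6, 0.4, -0.1]
gripper_width: 0.32
grasp_force: 59.2
```

Request:
jog_arm(motion="10 0 0 0.002 0 0 0; 10 0 0 0.004 0 0 0; 10 0 0 0.006 0 0 0; 10 0 0 0.006 0 0 0; 10 0 0 0.006 0 0 0")

```text
time: 10.35
tool_pos: [0.5376, -0.1008, 0.1048]
tool_rot: [-0.0, 0.607, 0.795, -0.0]
contact_force: [3.2, 1.0, 1.7]
gripper_width: 0.32
grasp_force: 59.5
```

The +x force means the clip line lies slightly farther in mixer +x, so I'll shift 1.5 mm that way while lowering.

Request:
jog_arm(motion="10 0 0.002 0 0 0 0; 10 0 0.003 0 0 0 0; 10 0 0.003 0.001 0 0 0; 10 0 0.003 0.002 0 0 0; 10 0 0.003 0.002 0 0 0")

```text
time: 10.98
tool_pos: [0.5383, -0.1004, 0.1035]
tool_rot: [-0.001, 0.607, 0.795, -0.001]
contact_force: [-1.3, 0.5, 2.9]
gripper_width: 0.314
grasp_force: 59.5
```

```bash
python3 - <<'E'
from h import *
s=state();print(s['tool_pos'],s['contact_force'],s['ft_torque'])
f=grab_frame('side')
cv2.imwrite('pics/laid.png',cv2.resize(f['color'][225:305,285:410,::-1],(750,480),interpolation=cv2.INTER_CUBIC))
for n in("seat_left","seat_right","tube_cap_half","tube_tip_half"):
    print(n,[(np.round(o["at"],4).tolist(),round(o["p"],2)) for o in place_of('side',n) if o["at"][1]<.1])
E
```

```text
[ 0.53829468 -0.10042712  0.10352696] [-1.32857604  0.46154306  2.87975964] [ 0.10257426  0.20263146 -0.08637071]
seat_left [([0.5326, -0.0585, 0.1035], 0.57)]
seat_right [([0.5457, -0.1364, 0.103], 0.92)]
tube_cap_half [([0.5255, -0.0637, 0.1175], 0.78)]
tube_tip_half [([0.5513, -0.1387, 0.1189], 0.81)]
```

View pics/laid.png

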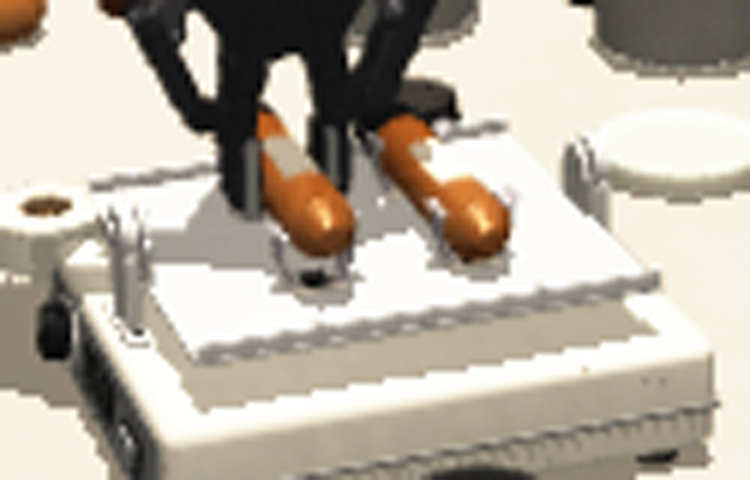

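The platform is now nearly level and the tube lies across both clip mouths at about (325,225), with its axis at z of about 0.118. Next I'll release it, rise, shut the fingers and move over the left clip.

Request:
jog_arm(motion="60 0 0 0 0 0 0; 60 0 0 0 0 0 0; 60 0 0 -0.002 0 0 0; 60 0 0 -0.03 0 0 0; 60 0 0 -0.08 0 0 0")

```text
time: 11.85
tool_pos: [0.5383, -0.1002, 0.1437]
tool_rot: [-0.001, 0.607, 0.795, -0.001]
contact_force: [-0.3, -0.4, -0.2]
gripper_width: 0.599
grasp_force: 0.0
```

Request:
jog_arm(motion="60 0 0 -0.05 0 0 0; 30 0 0 -0.05 0 0 0; 0 0.03 0 -0.05 0 0 0; 0 0.07 0 -0.05 0 -0.07 0; 0 0.082 0 -0.05 0 -0.133 0")

```text
time: 12.48
tool_pos: [0.5267, -0.0595, 0.1669]
tool_rot: [0.078, 0.604, 0.791, -0.062]
contact_force: [-0.1, 0.5, -0.1]
gripper_width: -0.003
grasp_force: 0.0
```

```bash
cat >> h.py <<'E'
seat=np.array([.538,-.1005,.104]); my=np.array([-.264,.9645,0]); mx=np.array([.9645,.264,0])
E
python3 - <<'E'
from h import *
s=state();print(s['tool_pos'],s['contact_force'],s['gripper_width'])
f=grab_frame('side')
cv2.imwrite('pics/rel.png',cv2.resize(f['color'][225:305,285:410,::-1],(750,480),interpolation=cv2.INTER_CUBIC))
go(seat+my*.041+[0,0,.032],rot(1.838,-.2,mx))
E
```

```text
[ 0.5266567  -0.05945493  0.16685371] [-0.09114908  0.54660111 -0.13321481] -0.0025530161308634867
shift [0.005  0.0008 0.0605] turn [-0.0026  0.0003  0.0015]
```

View pics/rel.png

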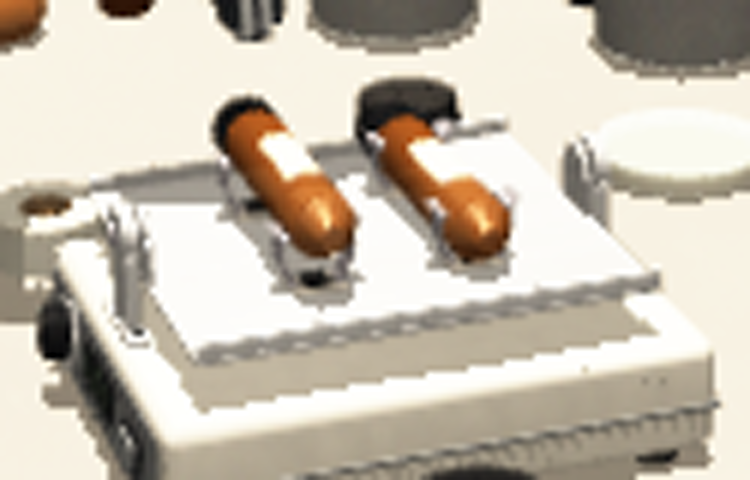

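The tube rests on the mouths, with its cap at (245,120) and its tip at (325,225). Approaching to press the left end.

Request:
jog_arm(motion="0 0.003 0.001 0.03 0 0 0; 0 0.005 0.001 0.06 0 0 0; 0 0.006 0.001 0.065 0 0 0; 0 0.006 0.001 0.067 0 0 0; 0 0.007 0.001 0.069 0 0 0")

```text
time: 13.15
tool_pos: [0.5298, -0.0645, 0.1345]
tool_rot: [0.079, 0.604, 0.79, -0.061]
contact_force: [-0.4, -0.3, 0.1]
gripper_width: 0.002
grasp_force: 0.0
```

Request:
jog_arm(motion="0 0.001 0 0.003 0 0 0; 0 0.001 0 0.006 0 0 0; 0 0.002 0 0.009 0 0 0; 0 0.002 0 0.012 0 0 0; 0 0.002 0 0.012 0 0 0")

```text
time: 13.78
tool_pos: [0.5294, -0.0643, 0.1278]
tool_rot: [0.079, 0.604, 0.791, -0.061]
contact_force: [0.6, 1.1, 0.1]
gripper_width: -0.002
grasp_force: 0.5
```

Request:
jog_arm(motion="0 0.003 0 0.001 0 0 0; 0 0.006 0 0.004 0 0 0; 0 0.007 0 0.007 0 0 0; 0 0.008 0 0.01 0 0 0; 0 0.008 0 0.01 0 0 0")

```text
time: 14.4
tool_pos: [0.5295, -0.0616, 0.1239]
tool_rot: [0.079, 0.604, 0.791, -0.061]
contact_force: [-1.3, 0.9, 7.3]
gripper_width: 0.002
grasp_force: 3.6
```

Request:
jog_arm(motion="0 0.001 0 0.002 0 0 0; 0 0.001 0 0.004 0 0 0; 0 0.001 0 0.006 0 0 0; 0 0.001 0 0.006 0 0 0; 0 0.001 0 0.006 0 0 0")

```text
time: 15.02
tool_pos: [0.5303, -0.0615, 0.1225]
tool_rot: [0.08, 0.604, 0.791, -0.06]
contact_force: [-4.3, 3.0, 11.5]
gripper_width: -0.003
grasp_force: 6.6
```

Request:
jog_arm(motion="0 0 -0.002 -0.001 0 0 0; 0 0 -0.004 -0.001 0 0 0; 0 0 -0.005 0 0 0 0; 0 0 -0.005 0 0 0 0; 0 0 -0.005 0 0 0 0")

```text
time: 15.65
tool_pos: [0.5296, -0.0616, 0.1226]
tool_rot: [0.082, 0.604, 0.791, -0.058]
contact_force: [3.3, 4.3, 8.7]
gripper_width: -0.001
grasp_force: 4.4
```

```bash
python3 - <<'E'
from h import *
s=state();f=s['contact_force'];p,r=cur();print(p,f,s['ft_torque'])
d=p-seat;print("mx,my,z",d@mx,d@my,d[2],"F",f@mx,f@my,f[2]);print(r.as_matrix().round(3))
for n in("seat_left","seat_right","tube_cap_half","tube_tip_half"):
    grab_frame('side') if n=="seat_left" else 0
    print(n,[(np.round(o["at"],4).tolist(),round(o["p"],2)) for o in place_of('side',n) if o["at"][1]<.1])
E
```

```text
[ 0.52960292 -0.06163917  0.12257982] [3.25607922 4.31227938 8.65579451] [ 0.46168837 -0.62098965  0.16007201]
mx,my,z 0.002160276052009307 0.039698101866567186 0.018579823151015473 F 4.278930167677508 3.2995885486439422 8.655794512888884
[[-0.257  0.965  0.059]
 [ 0.946  0.263 -0.191]
 [-0.199  0.007 -0.98 ]]
seat_left [([0.5293, -0.0587, 0.0983], 0.97)]
seat_right [([0.5471, -0.1357, 0.1112], 0.7)]
tube_cap_half [([0.5271, -0.0601, 0.1061], 0.54), ([0.5495, -0.1366, 0.1295], 0.41)]
tube_tip_half [([0.5493, -0.1352, 0.1275], 0.54), ([0.5297, -0.0585, 0.0982], 0.25)]
```

Request:
jog_arm(motion="0 0 0.002 0 0 0 0; 0 0.001 0.002 0.002 0 0 0; 0 0.001 0.002 0.004 0 0 0; 0 0.001 0.002 0.004 0 0 0; 0 0.001 0.002 0.004 0 0 0")

```text
time: 16.52
tool_pos: [0.53, -0.0616, 0.121]
tool_rot: [0.081, 0.604, 0.791, -0.059]
contact_force: [-0.8, 4.3, 12.3]
gripper_width: -0.0
grasp_force: 6.4
```

Request:
jog_arm(motion="0 0 0 0.002 0 0 0; 0 0.001 0 0.004 0 0 0; 0 0.001 0 0.004 0 0 0; 0 0.001 0 0.004 0 0 0; 0 0.001 0 0.004 0 0 0")

```text
time: 17.15
tool_pos: [0.5265, -0.0617, 0.1142]
tool_rot: [0.078, 0.604, 0.791, -0.061]
contact_force: [0.0, 0.4, -0.0]
gripper_width: 0.005
grasp_force: 0.0
```

The left end has snapped in: the force fell to 0. I'll press on gently to check it is on the pad.

Request:
jog_arm(motion="0 0 0 0.002 0 0 0; 0 0.001 0 0.004 0 0 0; 0 0.001 0 0.006 0 0 0; 0 0.001 0 0.006 0 0 0; 0 0.001 0 0.006 0 0 0")

```text
time: 17.77
tool_pos: [0.5275, -0.062, 0.113]
tool_rot: [0.079, 0.604, 0.791, -0.061]
contact_force: [-2.5, 0.5, 5.4]
gripper_width: -0.0
grasp_force: 2.6
```

Request:
jog_arm(motion="0 0 0 0.002 0 0 0; 0 0.001 0 0.004 0 0 0; 0 0.001 0 0.006 0 0 0; 0 0.001 0 0.006 0 0 0; 0 0.001 0 0.006 0 0 0")

```text
time: 18.4
tool_pos: [0.5286, -0.062, 0.1121]
tool_rot: [0.08, 0.604, 0.791, -0.06]
contact_force: [-5.0, 3.4, 13.2]
gripper_width: -0.003
grasp_force: 6.8
```

The left end is on its pad: 13 N, at z 0.112, the expected home height. Now the right end.

Request:
jog_arm(motion="0 -0.01 0 -0.05 0 0 0; 0 -0.022 0 -0.108 0 0 0; 0 -0.022 0 -0.108 0 0.05 0; 0 -0.022 0 -0.108 0 0.133 0; 0 -0.022 0 -0.108 0 0.133 0")

```text
time: 19.02
tool_pos: [0.5276, -0.0633, 0.164]
tool_rot: [-0.0, 0.608, 0.794, -0.001]
contact_force: [-0.6, -0.2, -0.4]
gripper_width: 0.001
grasp_force: 0.0
```

```bash
python3 - <<'E'
from h import *
s=state();print(s['tool_pos'])
grab_frame('side')
for n in("seat_left","seat_right","tube_cap_half","tube_tip_half"):
    print(n,[(np.round(o["at"],4).tolist(),round(o["p"],2)) for o in place_of('side',n) if o["at"][1]<.1])
go(seat-my*.041+[0,0,.066],rot(1.838,.15,mx))
E
```

```text
[ 0.52762505 -0.06334075  0.16401042]
seat_left [([0.5312, -0.0573, 0.0975], 0.87)]
seat_right [([0.5464, -0.1349, 0.1101], 0.83)]
tube_cap_half [([0.5296, -0.0642, 0.0961], 0.78)]
tube_tip_half [([0.5485, -0.1345, 0.1287], 0.64)]
shift [-0.1633  0.0006 -0.0125] turn [-0.0014  0.1    -0.0004]
```

Request:
jog_arm(motion="0 -0.08 0.001 -0.012 0 0.03 0; 0 -0.163 0.001 -0.012 0 0.067 0; 0 -0.163 0.001 -0.012 0 0.067 0; 0 -0.163 0.001 -0.012 0 0.067 0; 0 -0.163 0.001 -0.012 0 0.067 0")

```text
time: 19.9
tool_pos: [0.5489, -0.1391, 0.17]
tool_rot: [-0.041, 0.606, 0.794, 0.03]
contact_force: [0.2, -0.2, -0.3]
gripper_width: 0.005
grasp_force: 0.0
```

```bash
python3 - <<'E'
from h import *
s=state();print(s['tool_pos'],s['contact_force'])
go(seat-my*.0405+mx*.001+[0,0,.049],rot(1.838,.1,mx))
go(seat-my*.0405+mx*.001+[0,0,.029],rot(1.838,.1,mx))
E
```

```text
[ 0.54892018 -0.13914943  0.16995374] [ 0.18215265 -0.16235375 -0.32352271]
shift [-0.0041  0.0014  0.0337] turn [-0.0012 -0.0006  0.0001]
shift [-0.0081  0.0015  0.0735] turn [-0.0012 -0.0006  0.0001]
```

Request:
jog_arm(motion="0 -0.003 0.001 0.025 0 0 0; 0 -0.005 0.001 0.05 0 0 0; 0 -0.007 0.001 0.06 0 0 0; 0 -0.008 0.001 0.067 0 0 0; 0 -0.008 0.001 0.073 0 0 0")

```text
time: 20.52
tool_pos: [0.5502, -0.1411, 0.1338]
tool_rot: [-0.04, 0.607, 0.793, 0.03]
contact_force: [0.3, -3.0, 3.6]
gripper_width: -0.003
grasp_force: 1.5
```

Request:
jog_arm(motion="0 0 0 0.003 0 0 0; 0 -0.001 0 0.006 0 0 0; 0 -0.001 0 0.009 0 0 0; 0 -0.001 0 0.009 0 0 0; 0 -0.001 0 0.009 0 0 0")

```text
time: 21.15
tool_pos: [0.5495, -0.1405, 0.1286]
tool_rot: [-0.041, 0.606, 0.794, 0.03]
contact_force: [-0.5, -0.4, 0.9]
gripper_width: -0.003
grasp_force: 0.5
```

Request:
jog_arm(motion="0 0 0 0.002 0 0 0; 0 0 0 0.004 0 0 0; 0 -0.001 0 0.006 0 0 0; 0 -0.001 0 0.006 0 0 0; 0 -0.001 0 0.006 0 0 0")

```text
time: 21.78
tool_pos: [0.5498, -0.1409, 0.1258]
tool_rot: [-0.041, 0.606, 0.794, 0.03]
contact_force: [-0.5, -0.0, 0.3]
gripper_width: 0.001
grasp_force: 0.5
```

Request:
jog_arm(motion="0 0 0 0.002 0 0 0; 0 0 0 0.004 0 0 0; 0 0 0 0.006 0 0 0; 0 0 0 0.006 0 0 0; 0 0 0 0.006 0 0 0")

```text
time: 22.4
tool_pos: [0.55, -0.141, 0.1235]
tool_rot: [-0.04, 0.606, 0.794, 0.03]
contact_force: [-0.5, -2.7, 4.8]
gripper_width: -0.002
grasp_force: 2.7
```

Request:
jog_arm(motion="0 0 0 0.002 0 0 0; 0 0 0 0.004 0 0 0; 0 0 0 0.005 0 0 0; 0 0 0 0.005 0 0 0; 0 0 0 0.005 0 0 0")

```text
time: 23.02
tool_pos: [0.5504, -0.141, 0.1217]
tool_rot: [-0.039, 0.606, 0.794, 0.03]
contact_force: [-0.6, -2.4, 6.9]
gripper_width: 0.003
grasp_force: 3.6
```

Request:
jog_arm(motion="0 0 0 0.002 0 0 0; 0 0 0 0.003 0 0 0; 0 0 0 0.003 0 0 0; 0 0 0 0.003 0 0 0; 0 0 0 0.003 0 0 0")

```text
time: 23.65
tool_pos: [0.5506, -0.141, 0.121]
tool_rot: [-0.039, 0.606, 0.794, 0.03]
contact_force: [-1.4, -1.4, 10.7]
gripper_width: -0.002
grasp_force: 5.3
```

Request:
jog_arm(motion="0 0 0 0.002 0 0 0; 0 0 0 0.003 0 0 0; 0 0 0 0.003 0 0 0; 0 0 0 0.003 0 0 0; 0 0 0 0.003 0 0 0")

```text
time: 24.28
tool_pos: [0.5508, -0.141, 0.1199]
tool_rot: [-0.039, 0.606, 0.794, 0.03]
contact_force: [-1.5, -2.3, 10.9]
gripper_width: 0.003
grasp_force: 5.8
```

Request:
jog_arm(motion="0 0 0 0.002 0 0 0; 0 0 0 0.003 0 0 0; 0 0 0 0.003 0 0 0; 0 0 0 0.003 0 0 0; 0 0 0 0.003 0 0 0")

```text
time: 24.9
tool_pos: [0.5509, -0.1409, 0.1185]
tool_rot: [-0.039, 0.606, 0.794, 0.03]
contact_force: [-1.3, -2.6, 11.5]
gripper_width: 0.001
grasp_force: 5.8
```

Request:
jog_arm(motion="0 0 0 0.002 0 0 0; 0 0 0 0.003 0 0 0; 0 0 0 0.003 0 0 0; 0 0 0 0.003 0 0 0; 0 0 0 0.003 0 0 0")

```text
time: 25.52
tool_pos: [0.5492, -0.1396, 0.114]
tool_rot: [-0.041, 0.606, 0.794, 0.03]
contact_force: [-1.0, 0.2, -0.4]
gripper_width: 0.002
grasp_force: 0.0
```

Snapped. I'll press on to seat it.

Request:
jog_arm(motion="0 0 0 0.002 0 0 0; 0 0 0 0.004 0 0 0; 0 0 0 0.006 0 0 0; 0 0 0 0.006 0 0 0; 0 0 0 0.006 0 0 0")

```text
time: 26.15
tool_pos: [0.5494, -0.1395, 0.1115]
tool_rot: [-0.04, 0.606, 0.794, 0.03]
contact_force: [0.7, -0.0, 0.3]
gripper_width: -0.002
grasp_force: 0.0
```

Request:
jog_arm(motion="0 0 0 0.002 0 0 0; 0 0 0 0.004 0 0 0; 0 0 0 0.005 0 0 0; 0 0 0 0.005 0 0 0; 0 0 0 0.005 0 0 0")

```text
time: 26.78
tool_pos: [0.5502, -0.1395, 0.1103]
tool_rot: [-0.04, 0.606, 0.794, 0.03]
contact_force: [-0.1, 0.0, 5.4]
gripper_width: 0.002
grasp_force: 2.6
```

Request:
jog_arm(motion="0 0 0 0.002 0 0 0; 0 0 0 0.004 0 0 0; 0 0 0 0.005 0 0 0; 0 0 0 0.005 0 0 0; 0 0 0 0.005 0 0 0")

```text
time: 27.4
tool_pos: [0.5511, -0.1394, 0.1096]
tool_rot: [-0.039, 0.606, 0.794, 0.031]
contact_force: [-1.4, 0.8, 11.3]
gripper_width: 0.004
grasp_force: 5.3
```

Request:
jog_arm(motion="0 0 0 -0.01 0 0 0; 0 0 0 -0.05 0 0 0; 0 0 0 -0.15 0 0 0; 0 0 0 -0.2 0 0 0; 0 0 0 -0.2 0 0 0")

```text
time: 28.02
tool_pos: [0.5536, -0.1496, 0.2095]
tool_rot: [-0.038, 0.607, 0.794, 0.031]
contact_force: [0.1, -0.0, -0.1]
gripper_width: -0.001
grasp_force: 0.0
```

```bash
python3 - <<'E'
from h import *
f=grab_frame('side')
cv2.imwrite('pics/fin.png',cv2.resize(f['color'][225:305,285:410,::-1],(750,480),interpolation=cv2.INTER_CUBIC))
for n in("seat_left","seat_right","tube_cap_half","tube_tip_half"):
    print(n,[(np.round(o["at"],4).tolist(),round(o["p"],2)) for o in place_of('side',n) if o["at"][1]<.1])
E
```

```text
seat_left [([0.5294, -0.0598, 0.1135], 0.56), ([0.5281, -0.0589, 0.107], 0.38)]
seat_right [([0.5469, -0.1361, 0.0939], 0.74)]
tube_cap_half [([0.5293, -0.0588, 0.1095], 0.89)]
tube_tip_half [([0.5504, -0.1365, 0.0966], 0.73)]
```

View pics/fin.png

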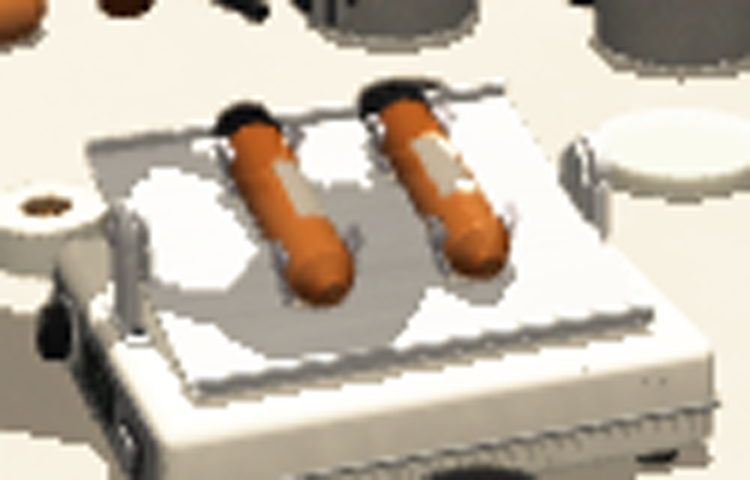

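The tube (tip at about (320,285)) sits in both clips just like the held one, and the tool is clear.

```bash
python3 -c "
from plant import *
print(job_done())"
```

```text
the job is handed in; nothing more can be done
None
```

The loose tube is pressed home in both front clips, left then right: each clip snapped over it and firmed up on its pad at about 13 N (left) and 11 N (right). The arm is clear, I kept it away from everything else on the bench, and the job was handed in at about 28 s.

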